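Clear the centrifuge's unloading tray and hold the sample tube before the label camera

ROBOT

A 6-joint arm with a two-finger parallel gripper is mounted at the origin on a cart in front of the work surface, level with it; the furniture and walls round the work are solid. World frame = base frame: x ahead of the robot, y to its left, z up, the work surface at z = 0. Lengths are in m, angles in rad, forces in N, time in s.
With the tool pointing down it reaches from about 0.35 to 0.875 m from the base axis. Payload 15.5 kg.
Tool frame: the origin (TCP) lies midway between the tips of the shut fingers; the grasp point (between the pads) lies 19 mm behind it (r.tcp_to_grasp is the distance from the TCP to the grasp point, in m); z points along the fingers, y is the line along which they close (so a half turn about z gives the same grasp; the last joint's range is limited). The gripper opens to 85 mm and grips with 20 to 120 N. Pads are 22 mm wide; open, the fingers measure 114 mm over their backs; the gripper's body (76 mm by 85 mm) begins 54 mm behind the grasp point. The pads swing forward as they close: fully open they stand 13 mm farther back than shut.
Start: joints at [1.03, 0.494, 1.345, -0, 1.302, -0.096], TCP at [0.269, 0.564, 0.231] pointing down, gripper open.
Joint ranges: [-2.91, 2.91], [-0.82, 2.16], [0.22, 2.67], [-1.22, 4.37], [0.12, 2.79], [-3.08, 3.08]. Speed limits (rad/s): [1.89, 1.89, 2.57, 3.01, 3.01, 3.01].

INTERFACE

Orientations are given as a unit quaternion [w, x, y, z].
In Python, from rig import r, fingers, kinematics, imaging, ticket, telemetry gives the robot as it stands. Calls block until the motion is done:
- r.move_to(position, orientation): joint-space move of the TCP to a pose.
- r.line_to(position, feed=0.15, ori=None, force_limit=None): straight line of the TCP; ori=None keeps the orientation; feed is the mean speed in m/s. With force_limit (N) it stops when the force on the tool has changed by that much, and returns True; else False.
- r.movej(angles): joint-space move.
- fingers.move_gripper(opening, squeeze=None): opening from 0.0 (shut) to 1.0 (fully open); squeeze is the grip in N (None keeps the last); returns when the fingers have stopped.
- r.hold(seconds).
- kinematics.solve_ik(position, orientation): joint angles nearest the present ones, or None.
- imaging.grab_frame(name): name is "side" or "top" or "wrist"; returns (picture, depth): 480x640x3 uint8, red, green, blue; 480x640 float32, m along the optical axis (not along the pixel's ray), 0 where there is no reading.
- imaging.get_calibration(name): a dict with "fx", "fy", "cx", "cy" (pixels), "R" (3x3) and "t" (3): a world point X has camera coordinates R X + t; the wrist camera has in their place "tool_from_camera" (4x4, takes a point from camera to tool coordinates, whose origin is the TCP and whose axes are the flange's). Camera axes: x right, y down, z forward; pixel columns grow to the right and rows downward; lengths in m; the calibration is good to about 2 mm. A picture is of the moment at which its call begins: read the wrist's pose just before it. get_calibration takes no time and is no camera call.
A pose or a line that the arm cannot do raises r.PlanningError and nothing moves.
- ticket.job_done(): hands the job in; it is judged then, once.
Readings, each from a call of its own:
- telemetry.current_time_s(): time.
- telemetry.current_joint_pos(): joint angles.
- telemetry.current_joint_vel(): joint speeds.
- telemetry.current_joint_efforts(): joint torques, N m.
- telemetry.current_position(): TCP position.
- telemetry.current_tcp_rot(): TCP orientation.
- telemetry.current_contact_force(): force on the tool from outside, world axes, zero at the start.
- telemetry.current_ft_torque(): the same for the moment, N m.
- telemetry.current_gripper_width(): opening from 0.0 (shut) to 1.0 (fully open).
- telemetry.current_finger_force(): force on a finger pad.
Only numpy, scipy, OpenCV 4.12 (cv2) and the standard library are available. Lean on these libraries where they do the work, as an engineer would, in place of code of your own. Each camera call takes 0.05 s, during which the arm holds its last target. There are 200 camera calls.

TASK

Clear the unloading tray in front of the centrifuge: first put the two small vials into the deep empty plastic tote close by, then take the sample tube and hold it up in front of the label camera, its middle 12 cm straight in front of the lens and at the height of the lens, lying level and crosswise to the line of sight, with either end to the left. Finish while still holding it there, keeping still; do not bump the camera and do not disturb the dropper bottles or the timer.

Things in the scene. Friction and masses are not known exactly. Their poses are not given: they have to be found in the camera images.
- unload_tray: Shallow aluminium tray, fixed, 160 (x) x 220 (y) x 18 mm high with a rim bead up to 21 mm, in front of the centrifuge; origin at the centre of its underside, floor 3 mm thick, walls 3 mm. The tube and the two vials are in it side by side, about 65 mm apart along its y axis, in any order.
- tube_center (a point): Centre of the sample tube: a glass tube 112 mm long and 16 mm across, with a cap 19 mm long and 17.6 mm across on one end (118 mm over all; 14 g). It lies in the tray; its own y axis runs along it, cap at -y. The centre is 9 mm above the tray's floor.
- vial_a_center (a point): Centre (half-way up) of one of two equal small glass vials with white caps, standing in the tray: 22 mm across, 44 mm tall, 18 g; its z axis points up.
- vial_b_center (a point): Centre (half-way up) of the other vial, the same.
- tote: Deep lilac plastic tote, empty, the one nearer to the robot (a like one farther right holds old tubes and is not used), fixed, open at the top, 161 (x) x 268 (y) x 84 mm high; origin at the centre of its underside, floor 3 mm thick; inside 112 mm (x) by 218 mm (y).
- lens (a point): Centre of the front glass of the label camera, which looks level along this point's -x axis (its y axis is level and crosswise to the line of sight, z up). The lens is 40 mm across; the camera head reaches 22 mm above and 22 mm to either side of this point, and back to a post 14 mm across that stands 95 mm behind the lens and is 315 mm tall. The head is clamped on its post at any of several heights, 190 to 250 mm above the bench.
- camera_stand: Foot and post of the label camera, fixed: round foot 90 mm across, origin at the centre of its underside.
- dropper_big: Bystander: amber dropper bottle, 36 mm across, 102 mm tall, origin at the centre of its underside.
- dropper_small: Bystander: amber dropper bottle, 29 mm across, 76 mm tall, origin at the centre of its underside.
- timer: Bystander: round white kitchen-style timer, 62 mm across, 34 mm tall, origin at the centre of its underside.

How it is judged:
By the outcome, as a careful person would: the job done as asked, in the order asked, and still so for the second after the job is handed in, while the arm keeps its last pose, push and grip.
It also fails if it takes over 69 s, if anything falls off the work surface, if the arm or the gripper's body presses on something with over 40 N, if the wrist force passes 120 N, or if a joint passes its speed limit or range.

## Working session

There is one attempt and no reset: what is moved stays moved. The work goes in short steps, each a Python script; the robot and the scene stay as the last script left them, time stands still between calls to the robot, and variables do not carry over. Pictures are saved under pics/ and viewed, at most 10 in all, crops included, and the job is handed in when it is done.

```bash
ls; mkdir -p pics; python3 - <<'E'
from rig import r, imaging, telemetry
import cv2, numpy as np
for n in("top","side"):
    p,d=imaging.grab_frame(n); cv2.imwrite(f"pics/{n}0.png",p[:,:,::-1]); np.savez(f"{n}0.npz",p=p,d=d)
    c=imaging.get_calibration(n); print(n,{k:np.round(v,3).tolist() for k,v in c.items()}, "pos",np.round(-np.array(c["R"]).T@c["t"],3))
print({k:np.round(v,3).tolist() for k,v in imaging.get_calibration("wrist").items()})
print(telemetry.current_time_s(),telemetry.current_tcp_rot(),r.tcp_to_grasp)
E
```

```text
pics
top {'fx': 445.104, 'fy': 445.104, 'cx': 313.314, 'cy': 246.237, 'R': [[0.013, -1.0, 0.013], [-0.999, -0.014, -0.051], [0.051, -0.012, -0.999]], 't': [-0.124, 0.577, 1.186]} pos [ 0.517 -0.101  1.215]
side {'fx': 561.788, 'fy': 561.788, 'cx': 323.536, 'cy': 244.677, 'R': [[-0.955, -0.297, -0.012], [-0.096, 0.344, -0.934], [0.282, -0.891, -0.357]], 't': [0.55, 0.202, 1.007]} pos [0.261 0.991 0.555]
{'fx': 342.494, 'fy': 342.494, 'cx': 314.404, 'cy': 242.297, 'tool_from_camera': [[-0.0, -0.959, -0.284, 0.073], [1.0, -0.0, 0.001, -0.0], [-0.001, -0.284, 0.959, -0.142], [0.0, 0.0, 0.0, 1.0]]}
0.1 [-1.49077841e-04  2.21069532e-01  9.75257913e-01 -4.92578293e-04] 0.0187
```

View pics/top0.png

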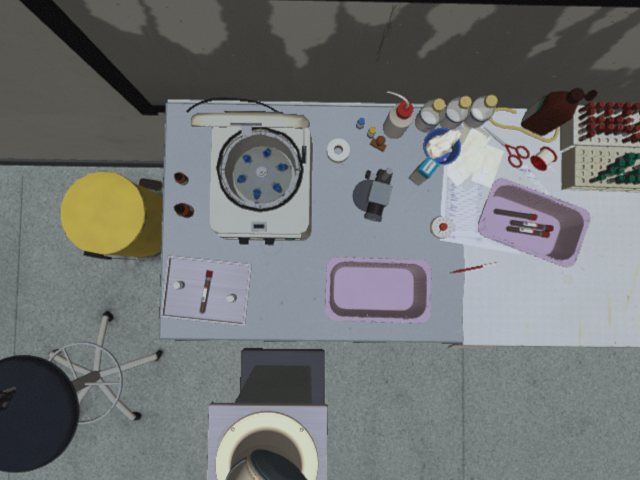

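View pics/side0.png

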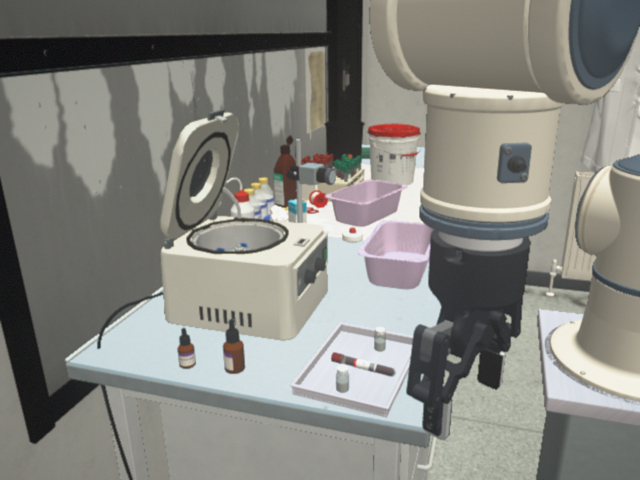

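The top view shows the tray at about (206,291), with vials at (180,285) and (231,298) and the tube at (207,291), cap up. The tote is at (378,290), the label camera at about (378,195) looking down the image, the droppers at (181,178) and (184,210), and the timer at (443,226). Next I'll measure these points.

```bash
cat > h.py <<'E'
import numpy as np, cv2
from rig import imaging
def ray(n,uv,c=None):
    c=c or imaging.get_calibration(n); R=np.array(c["R"]);t=np.array(c["t"])
    uv=np.atleast_2d(uv).astype(float)
    d=np.c_[(uv[:,0]-c["cx"])/c["fx"],(uv[:,1]-c["cy"])/c["fy"],np.ones(len(uv))]
    return -R.T@t, d@R
def plane(n,uv,z,c=None):
    o,d=ray(n,uv,c); return o+d*((z-o[2])/d[:,2])[:,None]
def cloud(n,depth,c=None):
    v,u=np.mgrid[0:480,0:640]; o,d=ray(n,np.c_[u.ravel(),v.ravel()],c)
    return (o+d*depth.reshape(-1,1)).reshape(480,640,3)
E
python3 - <<'E'
from h import *
f=np.load("top0.npz");p,d=f["p"],f["d"];P=cloud("top",d)
hsv=cv2.cvtColor(p,cv2.COLOR_RGB2HSV)
def rep(name,uv,z): print(name,np.round(plane("top",uv,z),4).tolist())
# label camera by depth
box=np.zeros((480,640),bool);box[160:225,350:400]=1
for lo,hi in((.03,.12),(.15,.2),(.2,.22),(.22,.24),(.24,.26),(.26,.28),(.29,.33)):
    m=box&(P[...,2]>lo)&(P[...,2]<hi)&(d>0)
    if m.any(): v,u=np.nonzero(m);q=P[m];print(lo,hi,m.sum(),"uv",u.min(),u.max(),v.min(),v.max(),"mean",q.mean(0).round(3),"min",q.min(0).round(3),"max",q.max(0).round(3))
# tote rim by colour
m=((hsv[...,0]>125)&(hsv[...,0]<165)&(hsv[...,1]>25)).astype(np.uint8)
m[:,:310]=0;m[:,450:]=0;m[:245]=0
c=max(cv2.findContours(m,0,2)[0],key=cv2.contourArea);rr=cv2.minAreaRect(c);print("tote",rr);rep("tote",[rr[0]]+cv2.boxPoints(rr).tolist(),.084)
# vials
for uv in((180,285),(231,298)):
    u,v=uv;w=(p[v-8:v+9,u-8:u+9].min(2)>200);ys,xs=np.nonzero(w);print("vial",w.sum(),xs.mean()+u-8,ys.mean()+v-8,P[v,u]);rep("vial",[(xs.mean()+u-8,ys.mean()+v-8)],.047)
rep("tube ends",[(209,270),(204,312)],.012)
rep("tray corners",[(168,257),(251,262),(246,325),(162,318)],.02)
rep("drop,timer",[(181,178),(184,210),(443,226)],.05)
a=cv2.resize(p[150:240,330:460],None,fx=5,fy=5,interpolation=2)[:,:,::-1]
s=np.load("side0.npz")["p"]; b=cv2.resize(s[120:240,270:370],None,fx=4.6,fy=4.6,interpolation=2)[:,:,::-1]
o=np.zeros((580,800,3),np.uint8);o[:250,:361]=cv2.resize(a,(361,250));o[:552,362:362+438]=b[:552,:438];cv2.imwrite("pics/cam.png",o)
E
```

```text
0.2 0.22 4 uv 366 369 190 201 mean [ 0.685 -0.234  0.218] min [ 0.672 -0.237  0.217] max [ 0.697 -0.231  0.22 ]
0.22 0.24 79 uv 364 384 172 221 mean [ 0.681 -0.238  0.234] min [ 0.625 -0.27   0.221] max [ 0.735 -0.224  0.24 ]
0.24 0.26 854 uv 365 392 169 221 mean [ 0.679 -0.253  0.253] min [ 0.625 -0.283  0.24 ] max [ 0.738 -0.226  0.26 ]
0.26 0.28 44 uv 369 391 174 204 mean [ 0.696 -0.257  0.264] min [ 0.659 -0.28   0.26 ] max [ 0.721 -0.232  0.28 ]
0.29 0.33 54 uv 384 392 168 176 mean [ 0.719 -0.264  0.31 ] min [ 0.713 -0.271  0.291] max [ 0.726 -0.259  0.318]
tote ((377.8966064453125, 289.80926513671875), (105.54222869873047, 63.593955993652344), 1.7899105548858643)
tote [[0.4665, -0.2804, 0.084], [0.389, -0.1449, 0.084], [0.5495, -0.148, 0.084], [0.5448, -0.4172, 0.084], [0.3839, -0.4121, 0.084]]
vial 0 nan nan [ 0.51712435 -0.10119775  1.21514688]
vial [[nan, nan, nan]]
vial 0 nan nan [0.43879183 0.09691343 0.04886443]
vial [[nan, nan, nan]]
tube ends [[0.5106, 0.164, 0.012], [0.3981, 0.1745, 0.012]]
tray corners [[0.5438, 0.2724, 0.02], [0.5335, 0.0506, 0.02], [0.3659, 0.0604, 0.02], [0.3817, 0.2834, 0.02]]
drop,timer [[0.7515, 0.2352, 0.05], [0.667, 0.2249, 0.05], [0.6349, -0.4568, 0.05]]<stdin>:16: RuntimeWarning: Mean of empty slice.
  ret = ret.dtype.type(ret / rcount)
```

View pics/cam.png

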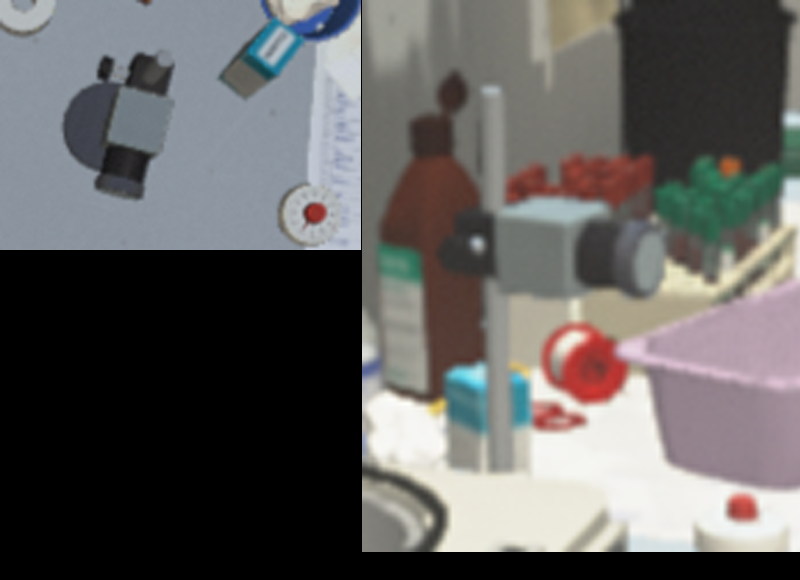

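Lens disc: side pixel about (331.5,176). In the top view it's the dark ring around (376,219), with the post top at (388,171). Next I'll take a wrist look at the tray.

```bash
cat >> h.py <<'E'
from scipy.spatial.transform import Rotation as Ro
from rig import r, fingers, telemetry, kinematics
def down(phi):
    c,s=np.cos(phi),np.sin(phi); q=Ro.from_matrix(np.array([[c,s,0],[s,-c,0],[0,0,-1]])).as_quat(); return [q[3],q[0],q[1],q[2]]
def wrist(name):
    p0=np.array(telemetry.current_position());q=telemetry.current_tcp_rot()
    p,d=imaging.grab_frame("wrist");c=dict(imaging.get_calibration("wrist"));T=np.array(c["tool_from_camera"])
    Rw=Ro.from_quat([q[1],q[2],q[3],q[0]]).as_matrix();Rc=Rw@T[:3,:3];o=p0+Rw@T[:3,3]
    c["R"]=Rc.T;c["t"]=-Rc.T@o
    cv2.imwrite(f"pics/{name}.png",p[:,:,::-1]);np.savez(name+".npz",p=p,d=d,R=c["R"],t=c["t"]);return p,d,c
def load(name):
    f=np.load(name+".npz");c=dict(imaging.get_calibration("wrist"));c["R"]=f["R"];c["t"]=f["t"];return f["p"],f["d"],c
E
python3 - <<'E'
from h import *
r.move_to([.45,.2,.2],down(np.pi/2))
print(telemetry.current_joint_pos(),telemetry.current_time_s())
wrist("w1")
t=lambda uv:ray("top",[uv])
# triangulate lens and post top
def tri(a,b):
    (o1,d1),(o2,d2)=ray("top",[a]),ray("side",[b]);d1,d2=d1[0]/np.linalg.norm(d1),d2[0]/np.linalg.norm(d2)
    s=np.linalg.lstsq(np.c_[d1,-d2],o2-o1,rcond=None)[0];x,y=o1+s[0]*d1,o2+s[1]*d2
    return ((x+y)/2).round(4),np.linalg.norm(x-y).round(4)
print(tri((376,219),(331.5,176.1)),tri((388.7,171),(270+131/4.6,120+89/4.6)))
E
```

```text
[2.98280750e-01 3.46880891e-01 1.70516531e+00 1.62966132e-04
 1.08918920e+00 2.96584563e-01] 1.6083
(array([ 0.631 , -0.2513,  0.2327]), np.float64(0.0024)) (array([ 0.7187, -0.2651,  0.3134]), np.float64(0.0023))
```

View pics/w1.png

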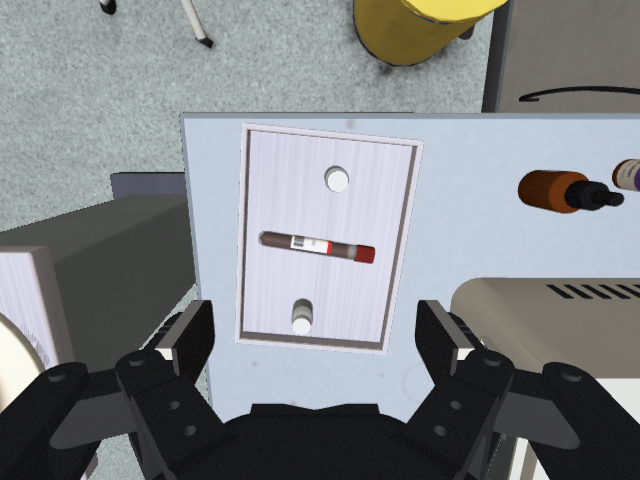

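Vial caps are at (337,180) and (302,326), and the tube runs from (260,239) to the cap end at (374,255). I'll compute positions and pick the first vial.

```bash
cat > a.py <<'E'
from h import *
p,d,c=load("w1"); hsv=cv2.cvtColor(p,cv2.COLOR_RGB2HSV)
V=[]
for u,v in((337,180),(302,326)):
    m=np.zeros(p.shape[:2],np.uint8);m[v-16:v+17,u-16:u+17]=p[v-16:v+17,u-16:u+17].min(2)>222
    k=max(cv2.findContours(m,0,2)[0],key=cv2.contourArea);(x,y),rad=cv2.minEnclosingCircle(k)
    w=plane("w",(x,y),.047,c)[0];V.append(w);print("vial",x,y,rad,w.round(4),"depth z",cloud("w",d,c)[int(y),int(x)].round(4))
m=((p.max(2)<140)|((hsv[...,1]>120))).astype(np.uint8);m[:225]=0;m[270:]=0;m[:,:253]=0;m[:,382:]=0
q=plane("w",cv2.findNonZero(m)[:,0],.012,c)[:,:2]
a=plane("w",[(260,239),(374,255)],.012,c)[:,:2]
e=(a[1]-a[0])/np.linalg.norm(a[1]-a[0]);s=(q-a.mean(0))@e;n=(q-a.mean(0))@[-e[1],e[0]]
print("tube ends",a.round(4),np.linalg.norm(a[1]-a[0]),"mask s",s.min(),s.max(),"n",n.min(),n.max())
k=np.polyfit(s,n,1);print("slope",k); ang=np.arctan2(e[1],e[0])+k[0]; C=a.mean(0)+e*(s.min()+s.max())/2+np.array([-e[1],e[0]])*np.polyval(k,(s.min()+s.max())/2)
print("tube centre",C.round(4),"angle",ang)
E
python3 a.py
```

```text
vial 337.5286865234375 181.09835815429688 10.213515281677246 [0.4692 0.2402 0.047 ] depth z [0.4688 0.2402 0.0461]
vial 301.26470947265625 326.0 8.79244327545166 [0.4369 0.1012 0.047 ] depth z [0.4366 0.1002 0.0452]
tube ends [[0.3951 0.1788]
 [0.5102 0.162 ]] 0.11630215752355959 mask s -0.058465995607499974 0.058151078761779794 n -0.008894426932764838 0.00950423477942544
slope [-0.01960233  0.00081918]
tube centre [0.4526 0.1712] angle -0.1641835382648019
```

```bash
cat >> h.py <<'E'
def pick(x,y,z,phi,opening,sq):
    fingers.move_gripper(opening,sq); r.move_to([x,y,.12],down(phi))
    hit=r.line_to([x,y,z],feed=.15,force_limit=8)
    zz=telemetry.current_position()[2]
    fingers.move_gripper(0,sq)
    print("hit",hit,"z",round(zz,4),"width",telemetry.current_gripper_width()*85,"force",telemetry.current_finger_force(),"t",telemetry.current_time_s())
def place(x,y,z,phi):
    p=telemetry.current_position(); r.line_to([p[0],p[1],.19],feed=.25)
    print("lifted width",telemetry.current_gripper_width()*85)
    r.move_to([x,y,.19],down(phi)); hit=r.line_to([x,y,z],feed=.2,force_limit=8)
    print("place hit",hit,telemetry.current_position()[2],"w",telemetry.current_gripper_width()*85)
    fingers.move_gripper(.5); r.line_to([x,y,.19],feed=.3); print("t",telemetry.current_time_s())
E
python3 - <<'E'
from h import *
pick(.469,.2402,.012,np.pi/2,.6,25)
place(.4665,-.3254,.018,np.pi/2)
E
```

```text
hit False z 0.0131 width 20.747214035645243 force 24.810132915442544 t 3.7833
lifted width 20.567090231139996
place hit False 0.01888824016847356 w 20.323294196060914
t 8.75
```

```bash
python3 - <<'E'
from h import *
pick(.4368,.1008,.012,np.pi/2,.6,25)
place(.4665,-.2354,.018,np.pi/2)
a=np.radians(35);M=np.array([[-np.cos(a),0,np.sin(a)],[0,1,0],[-np.sin(a),0,-np.cos(a)]])
q=Ro.from_matrix(M).as_quat()
r.move_to([.45,-.25,.32],[q[3],*q[:3]]); wrist("w2"); print(telemetry.current_time_s(),telemetry.current_joint_pos())
E
```

```text
hit False z 0.0125 width 19.813536892453463 force 24.488642112119123 t 11.8333
lifted width 20.832591286009336
place hit False 0.018801167090434775 w 20.33657292429807
t 16.0417
18.125 [-0.93677576  0.07581474  1.89149166  0.63671768  0.89013645 -2.8454635 ]
```

View pics/w2.png

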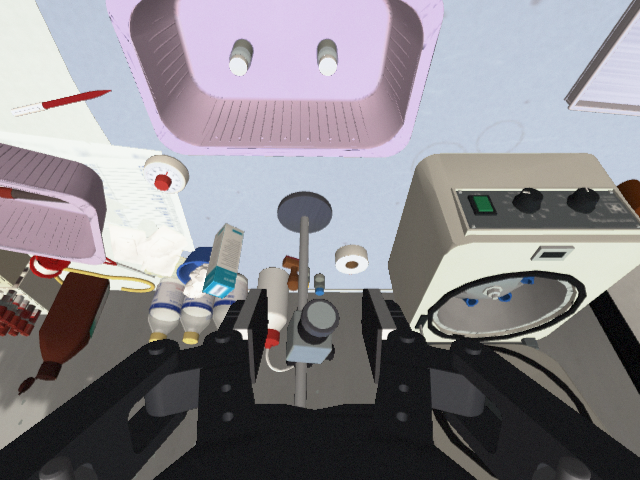

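Both vials stand in the tote at (241,58) and (327,57). The lens disc is at about (320,318) and the stand foot at (305,212).

```bash
python3 - <<'E'
from h import *
p,d,c=load("w2");P=cloud("w",d,c)
img=cv2.resize(p[180:390,250:390],None,fx=4,fy=4,interpolation=2)[:600,:,::-1][:, :560]
# foot: dark disc near (305,212)
g=p.astype(int);print("col foot",p[205,290],"lens",p[319,320],"bench",p[240,340])
m=np.zeros((480,640),np.uint8);m[185:240,270:340]=(p.max(2)<110)[185:240,270:340]
k=max(cv2.findContours(m,0,2)[0],key=cv2.contourArea);e=cv2.fitEllipse(cv2.convexHull(k));print("foot ell",e)
fz=P[200,290];print("foot surf",fz.round(4)); F=plane("w",e[0],fz[2],c)[0];print("foot",F.round(4))
q=P[305:332,306:335].reshape(-1,3);q=q[np.isfinite(q).all(1)&(q[:,0]<.66)]
print("lens region pts",len(q),np.median(q,0).round(4),q.min(0).round(4),q.max(0).round(4))
cen=P[313:324,315:325].reshape(-1,3);print("centre patch",np.median(cen,0).round(4))
A=np.c_[cen[:,1:],np.ones(len(cen))];print("plane x=",np.linalg.lstsq(A,cen[:,0],rcond=None)[0].round(3))
cv2.imwrite("pics/w2c.png",img)
E
```

```text
col foot [ 89  91 104] lens [139 146 141] bench [194 205 220]
foot ell ((304.08099365234375, 213.23678588867188), (46.000980377197266, 53.24638366699219), 84.55746459960938)
foot surf [ 0.6831 -0.2876  0.0123]
foot [ 0.713  -0.2664  0.0123]
lens region pts 781 [ 0.6272 -0.2445  0.2389] [ 0.3085 -0.2587  0.2222] [ 0.6396 -0.2295  0.3945]
centre patch [ 0.6266 -0.2454  0.2389]
plane x= [ 0.097 -1.936  1.113]
```

View pics/w2c.png

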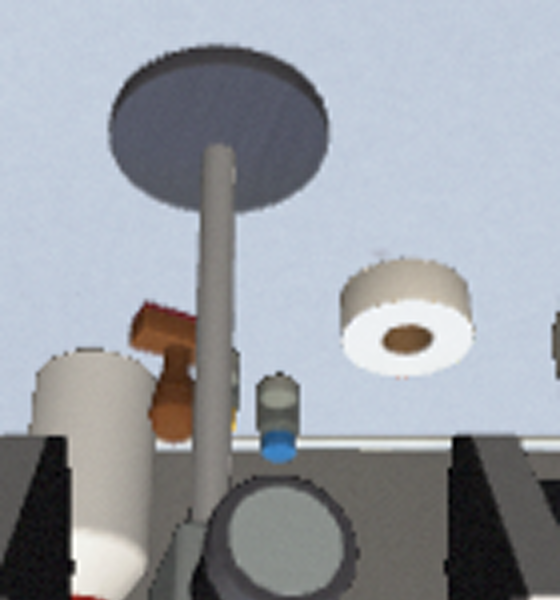

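```bash
python3 - <<'E'
from h import *
p,d,c=load("w2");P=cloud("w",d,c)
m=np.zeros((480,640),np.uint8);m[298:333,304:342]=(p.min(2)>125)[298:333,304:342]
k=max(cv2.findContours(m,0,2)[0],key=cv2.contourArea);e=cv2.fitEllipse(k);print(e,cv2.contourArea(k))
mm=np.zeros_like(m);cv2.drawContours(mm,[k],-1,1,-1);mm=cv2.erode(mm,np.ones((3,3)))
q=P[mm>0];q=q[(q[:,0]>.6)&(q[:,0]<.65)];print(len(q),"mean",q.mean(0).round(4),"med",np.median(q,0).round(4))
dd=np.median(d[mm>0]);o,v=ray("w",e[0],c);L=o+v[0]*dd;print("lens by ellipse",L.round(4))
for post in((.7187,-.265),(.713,-.2664)):
    w=np.array(post)-L[:2];print(np.linalg.norm(w),np.arctan2(w[1],w[0]))
f=np.load("top0.npz");T=cloud("top",f["d"]);b=T[185:200,372:384];print("head top z",np.median(b[...,2]))
n=np.linalg.svd(q-q.mean(0))[2][2];print("normal",n.round(3),"s",np.linalg.svd(q-q.mean(0))[1])
# head side line in the top view: gray box + barrel axis
E
```

```text
((321.06756591796875, 314.89825439453125), (24.354713439941406, 28.37552833557129), 123.68025207519531) 534.5
466 mean [ 0.6272 -0.2433  0.2351] med [ 0.6272 -0.2433  0.2355]
lens by ellipse [ 0.627  -0.2433  0.2353]
0.09419136006669487 -0.23277394136146146
0.08900830493814801 -0.2628554950880534
head top z 0.2573901417939811
normal [ 0.969 -0.247  0.004] s [0.14489369 0.14138683 0.01450344]
```

```bash
python3 - <<'E'
from h import *
L=np.array([.627,-.2433,.2353]);yaw=-.245;f=np.array([-np.cos(yaw),-np.sin(yaw),0])
C=np.array([.4526,.1712]);phi=np.pi-.15
r.move_to([C[0],C[1],.16],down(phi))
pick(C[0],C[1],.0045,phi,.4,25)
z0=telemetry.current_position()[2];print("z0",z0)
r.line_to([C[0],C[1],.24],feed=.25);print("w",telemetry.current_gripper_width()*85)
G=L+.12*f;G[2]-=.012-z0
h=np.pi/2+yaw
r.move_to((G+.08*f).tolist(),down(h));r.line_to(G.tolist(),feed=.1);r.hold(.3)
print(telemetry.current_position(),G,telemetry.current_gripper_width()*85,telemetry.current_time_s())
np.save("G.npy",G)
wrist("w3")
for n in("top","side"):
    p,d=imaging.grab_frame(n); cv2.imwrite(f"pics/{n}1.png",p[:,:,::-1]); np.savez(f"{n}1.npz",p=p,d=d)
a=cv2.imread("pics/w3.png");b=cv2.imread("pics/side1.png")[100:320,270:470]
o=np.zeros((480,800,3),np.uint8);o[:,:400]=a[:,120:520];o[:440,400:]=cv2.resize(b,(400,440));cv2.imwrite("pics/chk.png",o)
E
```

```text
hit False z 0.0054 width 14.869994490827374 force 26.04809045791626 t 21.575
z0 0.005315200546340548
w 14.577100080858537
[ 0.51038797 -0.21418421  0.2287328 ] [ 0.51058352 -0.21419324  0.2286152 ] 14.617782856004395 25.2917
```

View pics/chk.png

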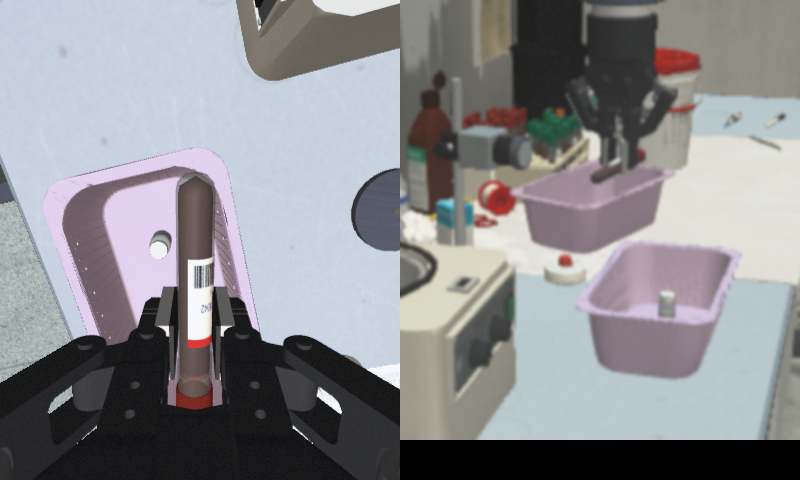

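The tube is held, with its round tip at wrist pixel (315,175) and its cap near (315,395). I'll check its level, centre and height from depth.

```bash
python3 - <<'E'
from h import *
G=np.load("G.npy");yaw=-.245;L=np.array([.627,-.2433,.2353]);a=np.array([np.cos(yaw),np.sin(yaw),0]);b=np.array([-a[1],a[0],0])
p,d,c=load("w3");P=cloud("w",d,c)
m=np.zeros((480,640),bool);m[170:412,300:332]=1
m&=(P[...,2]>.215)&(P[...,2]<.26)&(d>0);q=P[m]-L;v=np.nonzero(m)[0];s=q@b;x=q@a;z=q[:,2]
print(m.sum(),"v",v.min(),v.max(),"s",s.min(),s.max(),"x med",np.median(x))
for lo in np.arange(-.065,.065,.01):
    k=(s>lo)&(s<lo+.01)
    if k.sum()>5: print(round(lo+.005,3),k.sum(),"ztop",np.percentile(z[k],95).round(4),"x lo/hi",np.percentile(x[k],[2,98]).round(4))
print("tip ray",((plane("w",(315,175),.2353,c)[0]-L)@b).round(4))
P=cloud("top",np.load("top1.npz")["d"]);q=(P-L).reshape(-1,3);s=q@b;x=q@a;z=q[:,2]
k=(abs(x+.12)<.014)&(abs(z)<.03)&(abs(s)<.08)
print("top",k.sum(),s[k].min(),s[k].max()); print(telemetry.current_contact_force())
E
```

```text
7476 v 172 409 s -0.047484062378202664 0.06037392783621971 x med -0.12049999697700653
-0.05 27 ztop 0.0066 x lo/hi [-0.127 -0.113]
-0.04 629 ztop 0.008 x lo/hi [-0.1274 -0.113 ]
-0.03 598 ztop 0.0073 x lo/hi [-0.1273 -0.1131]
-0.02 635 ztop 0.0073 x lo/hi [-0.1272 -0.1133]
-0.01 631 ztop 0.0074 x lo/hi [-0.127  -0.1135]
0.0 680 ztop 0.0074 x lo/hi [-0.1269 -0.1136]
0.01 699 ztop 0.0073 x lo/hi [-0.1268 -0.1138]
0.02 738 ztop 0.0073 x lo/hi [-0.1266 -0.1139]
0.03 768 ztop 0.0072 x lo/hi [-0.1266 -0.114 ]
0.04 798 ztop 0.007 x lo/hi [-0.1264 -0.1142]
0.05 831 ztop 0.007 x lo/hi [-0.1263 -0.1143]
0.06 442 ztop 0.006 x lo/hi [-0.126  -0.1146]
tip ray 0.0592Traceback (most recent call last):
  File "<stdin>", line 13, in <module>
    return umr_minimum(a, axis, None, out, keepdims, initial, where)
ValueError: zero-size array to reduction operation minimum which has no identity
```

```bash
python3 -c "
from rig import ticket,telemetry
print(telemetry.current_time_s());print(ticket.job_done())"
```

```text
25.4417
the job is handed in; nothing more can be done
None
```

I handed the job in at about 25 s: both vials are standing in the tote, and the arm is holding the tube level and crosswise 12 cm in front of the lens, with its middle within about 1 mm by my last measurement.

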